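# Set the clasp rivet with the bench locking pliers

## Task

Slide the brass bag clasp along its guide until it is fully home against the end stop under the jaws and seat it there with a push of about 10 N. Press the pliers' upper handle down over centre, bear down on its stop with about 16 N, then let go: the pliers must stay locked on the rivet by themselves for a moment. Then flick the release lever beside the handles (do not pull the handle up) so that the pliers spring fully open, leaving the clasp home with its rivet driven; do not force anything, and leave the pot, mallet and awl alone.

Things in the scene. Friction and masses are not known exactly. Their poses are not given: they have to be found in the camera images.
- pliers: steel locking pliers bolted to the bench on a dark base plate 275 x 76 x 12 mm, fixed. Origin on the table under the jaw pivot. -x runs along the two handles, +x to the jaws, +y to the side the clasp is fed from, z up. Lower handle fixed, top 49 mm up; upper handle hinged at x = -67, z = 92 mm, swings in the x-z plane. Jaw nose 28 mm wide (y), under 110 mm high when open
- die (a point): middle of the guide's bed under the punch: x = 60 mm from the pliers' origin, 50 mm above the table; axes as the pliers'. The guide runs along y, 36 mm wide between rails 6 mm high, from the end stop (8 mm high) to the open mouth at y = 141 mm. The stop is set by hand, its face somewhere from y = -19 to -9 mm from here, so feel for it: at the stop the clasp's origin is within 5 mm of here
- clasp: loose brass plate, 34 (x) x 85 (y) x 4 mm, about 120 g, flat in the guide with 1 mm play a side, 25 to 55 mm from the die; axes as the pliers'. Origin on its underside below the rivet; spans y = -14 to 71 mm. An upright wire loop at y = 60 mm (8 mm thick in y, 32 mm wide, top 30 mm up) is there to push on. Slides home in -y with 1 N. Seat it with over 6 N; over 16 N (even a grip) spoils it
- rivet (a joint): how far the clasp's rivet is driven, m: 0 proud (12 mm copper head, its top 11 mm above the clasp's underside), 0.004 fully driven; it stays as driven. Only the pliers' punch drives it
- handle (a joint): upper handle, rad: 0 open, grows as pressed down; its slope above horizontal is 0.75 minus this. Dead centre 0.55; past it, it snaps to a hard stop screw (set by hand, met somewhere from 0.58 to 0.66) and stays locked if a rivet is in the jaws. At handle_pad the resistance peaks at about 10 N near 0.35, is nil at centre. Bear on the stop with over 12 N; over 25 N on the pliers is too much
- handle_pad (a point): where to press: top face of the upper handle's black grip, 105 mm from the hinge (grip from 60 to 145 mm, 22 mm wide, 16 mm thick; this face is 8 mm above the handle's axis, which passes through the hinge). x points along the handle to the hinge, z out of the face. It moves with the handle
- lever (a joint): release lever, rad: 0 at rest with its tab up; grows as the tab is pressed down, bottoms at 0.5 (tab about 24 mm lower), springs back. With the pliers locked the first 10 mm at the tab are slack, then it takes up to about 10 N and at 15 to 18 mm the pliers are thrown off centre; they open fully once the tab is let up
- lever_tab (a point): top face of the release lever's flat steel thumb tab, 26 (x) x 52 (y) x 6 mm, on the -y side: x = -169, y = -64 mm from the pliers' origin, 78 mm above the table at rest. The lever hinges 50 mm away in +x, 72 mm up
- pot: loose wooden pot, 64 mm across, 55 mm high; leave alone. Origin under its centre
- mallet: loose mallet lying on the -y side, 240 mm long; leave alone. Origin near its middle
- awl: loose awl, wooden handle, 160 mm long; leave alone. Origin near its middle
Not all that is in view belongs to the job. Several things have the shape of the clasp; the one meant has the colours described above.

How it is judged:
On the way, in this order (a step that is already met when the one before it is completed fails the run):
1. the clasp is home and held against the stop with over 6 N, its rivet not yet driven (horizontal distance between clasp and die below 0.0065 m and contact force between clasp and the fingers above 6 N and z of clasp in the frame of die below 0.0025 m and value of joint handle below 0.1 rad and value of joint rivet below 0.001 m), for 0.1 s.
2. the handle is past centre and borne down on its stop with over 12 N (horizontal distance between clasp and die below 0.0065 m and value of joint handle above 0.57 rad and contact force between handle and the fingers above 12 N), for 0.1 s.
3. the pliers are locked over centre on the rivet and hold by themselves, nothing touching them (horizontal distance between clasp and die below 0.0065 m and value of joint handle above 0.57 rad and value of joint rivet above 0.003 m and contact force between pliers and the fingers below 0.3 N), for 0.3 s.
4. the release lever, pressed by the fingers, throws the handle off its lock, the handle itself untouched (value of joint handle between 0.3 and 0.57 rad and contact force between lever and the fingers above 0.3 N and contact force between handle and the fingers below 0.3 N).
At the end, for the whole second after the job is handed in: The clasp lies flat in the guide, its origin within 6.5 mm of the die (home), at rest, its rivet driven at least 3 mm, and the pliers are open (upper handle within 0.05 rad of fully open) (horizontal distance between clasp and die below 0.0065 m and z of clasp in the frame of die below 0.0025 m and value of joint handle below 0.05 rad and value of joint rivet above 0.003 m and linear speed of clasp below 0.02 m/s); the robot touches nothing.
It fails at once if the clasp pushed or squeezed with more than 16 N by the robot (contact force between clasp and the fingers above 16 N or contact force between clasp and the arm above 16 N).
It fails at once if the pliers, their handle or lever forced with more than 25 N (contact force between pliers and the fingers above 25 N or contact force between pliers and the arm above 25 N).
It fails at once if the pot moved by more than 20 mm (distance of pot from where it was at the start of the episode above 0.02 m).
It fails at once if the mallet moved by more than 20 mm (distance of mallet from where it was at the start of the episode above 0.02 m).
It fails at once if the awl moved by more than 20 mm (distance of awl from where it was at the start of the episode above 0.02 m).
It also fails if it takes over 67 s, if anything falls off the work surface, if the arm or the gripper's body presses on something with over 40 N, if the wrist force passes 120 N, or if a joint passes its speed limit or range.

## Robot

A 6-joint arm with a two-finger parallel gripper is mounted at the origin on the work surface. World frame = base frame: x ahead of the robot, y to its left, z up, the work surface at z = 0. Lengths are in m, angles in rad, forces in N, time in s.
With the tool pointing down it reaches from about 0.375 to 0.9 m from the base axis. Payload 3.1 kg.
Tool frame: the origin (TCP) lies between the finger pads; the fingertips stand 8 mm ahead of it and the grasp point (between the pads) lies 11 mm behind it; z points along the fingers, y is the line along which they close (so a half turn about z gives the same grasp; the last joint's range is limited). The gripper opens to 87 mm and grips with 3 to 60 N. Pads are 19 mm wide; open, the fingers measure 117 mm over their backs; the gripper's body (75 mm by 190 mm) begins 51 mm behind the grasp point.
Start: joints at [1.153, 0.527, 1.433, -0, 1.181, -0.178], TCP at [0.148, 0.607, 0.231] pointing down, gripper open.
Joint ranges: [-3.08, 3.08], [-0.75, 2.2], [0.22, 2.44], [-1.43, 4.57], [0, 2.65], [-2.85, 2.85]. Speed limits (rad/s): [2.79, 2.79, 3.14, 3.14, 3.14, 3.14].

## Interface

Orientations are given as a unit quaternion [x, y, z, w].
In Python, from rig import robot, vision, job gives the robot as it stands.
- The arm moves only by the shell command python3 -m handwheel 'ROWS' [OPENING] [FORCE]. ROWS is JSON, a list of rows, each a list of 4 numbers: the shift along the tool's x, y, z as a fraction of full scale, then the turn about the tool's z as a fraction of full scale. A call has 1 to 20 rows; each row is the pose to reach, as a shift and turn from the pose commanded when the call began, along the tool's axes at that moment, turning the shorter way round; what a row does not reach only later rows make up. Full scale, the value 1, is 300 mm for a shift and 2 pi rad for a turn. A row lasts 1/12 s, in which the tool goes at most 41.7 mm and 7.16 degrees, less where a joint would pass 70% of its speed; a pose out of reach is approached as far as the arm can. A call with a number of a shift or a turn outside -1 to 1 is refused whole. A call with a gripper value outside its range is refused whole. OPENING is the opening in per cent of the stroke, from 0 (shut) to 100 (fully open), set as the call begins (- or left out, the last holds). The fingers move at their own pace and stop on an object; FORCE is the grip in N (left out, the last holds). Time passes only in rows, so rows that repeat a pose let the fingers close. It gives the time, the measured TCP pose, the force, the opening and the grip force at its end, in the units of the state.
- robot.get_obs(): the state, without advancing time (a new reading comes with each control period).
- vision.camera(name): name is "side" or "top"; returns a dict with "frame" (420x560x3 uint8, red, green, blue), "K" (3x3 intrinsics, pixels), "k1" (the pictures are not rectified: a ray, as slopes to the right and down, at radius r is drawn at 1 + k1 r^2 times it, then the intrinsics apply), "cam_to_world" (4x4, takes a point from camera to world coordinates). Camera axes: x right, y down, z forward; pixel columns grow to the right and rows downward; lengths in m; the calibration is good to about 2 mm. A picture is of the moment at which its call begins. There is no depth.
- job.hand_in(): hands the job in; it is judged then, once.
Trained networks look in the newest picture that a camera, given by its name, has taken for a name from the list of things; names that differ only in an ending like _2 or _b are one class to them, and where a whole thing is asked for, a point or a joint stands for the part that bears it (a point fixed in the world has none). Each returns a list of dicts, best first, with "conf" (0 to 1); they miss things now and then, are a little off and sometimes report something else, mostly with a low value. They report only what shows in the picture. A call takes as long as a camera call. They do not tell look-alikes from the thing itself.
- vision.look_for(camera, label): "point" ([row, column] in pixels, amid what is visible of it).
- vision.outline_of(camera, label): "mask" (420x560 bool, what is visible of it) and "point" ([row, column] in pixels, amid what is visible of it).
The state is a dict: "time": time; "q": joint angles; "joint_velocities": joint speeds; "joint_torque": joint torques, N m; "position": TCP position; "tool_rot": TCP orientation; "ft_force": force on the tool from outside, world axes, zero at the start; "moment": the same for the moment, N m; "grip_width": finger opening in m; "grip_force": force on a finger pad.
Only numpy, scipy, OpenCV 4.12 (cv2) and the standard library are available. Lean on these libraries where they do the work, as an engineer would, in place of code of your own. Each camera call takes 0.05 s, during which the arm holds its last target. There are 200 camera calls.

## Working session

There is one attempt and no reset: what is moved stays moved. The work goes in short steps, Python scripts to look and compute and a shell command to move; the robot and the scene stay as the last step left them, time stands still between calls to the robot, and variables do not carry over. Pictures are saved under pics/ and viewed, at most 10 in all, crops included, and the job is handed in when it is done.

```bash
mkdir -p pics; ls
python3 - <<'E'
from rig import robot, vision, job
import cv2,numpy as np
o=robot.get_obs(); print({k:np.round(v,3).tolist() for k,v in o.items()})
for n in("side","top"):
    c=vision.camera(n); cv2.imwrite(f"pics/{n}0.png",c["frame"][:,:,::-1])
    print(n,c["K"].tolist(),c["k1"],np.round(c["cam_to_world"],4).tolist())
    for l in("pliers","clasp","handle_pad","lever_tab","pot","mallet","awl"):
        print(l,[(np.round(d["point"]).tolist(),round(d["conf"],2)) for d in vision.look_for(n,l)][:4])
E
```

```text
pics
{'time': 0.0, 'q': [1.154, 0.528, 1.434, -0.0, 1.181, -0.179], 'joint_velocities': [-0.001, 0.002, 0.001, -0.002, -0.002, 0.0], 'joint_torque': [0.001, -44.005, -17.659, 0.064, 0.058, -0.0], 'position': [0.147, 0.607, 0.23], 'tool_rot': [0.119, 0.993, -0.001, -0.0], 'ft_force': [0.645, -0.673, 0.656], 'moment': [0.021, 0.044, 0.004], 'grip_force': 0.0, 'grip_width': 0.087}
side [[517.4865548395609, 0.0, 282.36109123321523], [0.0, 517.4865548395609, 204.4993974226525], [0.0, 0.0, 1.0]] -0.16328117559917654 [[0.8866, -0.3282, 0.3259, 0.169], [-0.4623, -0.6104, 0.6432, -0.799], [-0.0122, -0.7209, -0.6929, 1.0036], [0.0, 0.0, 0.0, 1.0]]
pliers [([256.0, 296.0], 0.92)]
clasp [([213.0, 311.0], 0.72), ([156.0, 258.0], 0.69), ([189.0, 295.0], 0.63)]
handle_pad [([236.0, 270.0], 0.67)]
lever_tab [([282.0, 273.0], 0.76), ([323.0, 312.0], 0.22), ([235.0, 271.0], 0.2)]
pot [([224.0, 251.0], 0.71)]
mallet [([325.0, 313.0], 0.74), ([278.0, 273.0], 0.63), ([214.0, 233.0], 0.47)]
awl [([210.0, 236.0], 0.78)]
top [[450.23670889948914, 0.0, 279.7677858192703], [0.0, 450.23670889948914, 207.9298202233315], [0.0, 0.0, 1.0]] -0.005875347270017703 [[0.0034, -0.9711, 0.2385, 0.3714], [-1.0, -0.0045, -0.0044, -0.0001], [0.0054, -0.2385, -0.9711, 0.9522], [0.0, 0.0, 0.0, 1.0]]
pliers [([222.0, 313.0], 0.61)]
clasp [([177.0, 121.0], 0.93), ([164.0, 204.0], 0.77), ([172.0, 268.0], 0.76)]
handle_pad [([245.0, 322.0], 0.87)]
lever_tab [([267.0, 351.0], 0.77)]
pot [([242.0, 244.0], 0.69)]
mallet [([248.0, 401.0], 0.59)]
awl [([253.0, 203.0], 0.82), ([242.0, 324.0], 0.54)]
```

Run:
```python
import cv2
s=cv2.imread("pics/side0.png")[140:350,180:380]; cv2.imwrite("pics/s0c.png",cv2.resize(s,None,fx=2.85,fy=2.85,interpolation=cv2.INTER_CUBIC))
t=cv2.imread("pics/top0.png")[130:330,190:450]; cv2.imwrite("pics/t0c.png",cv2.resize(t,None,fx=3,fy=3,interpolation=cv2.INTER_CUBIC))
```

```text
(no output)
```

View pics/s0c.png

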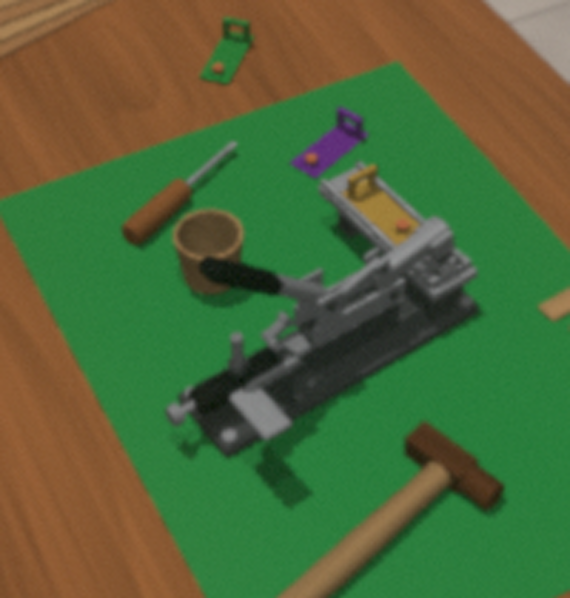

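View pics/t0c.png

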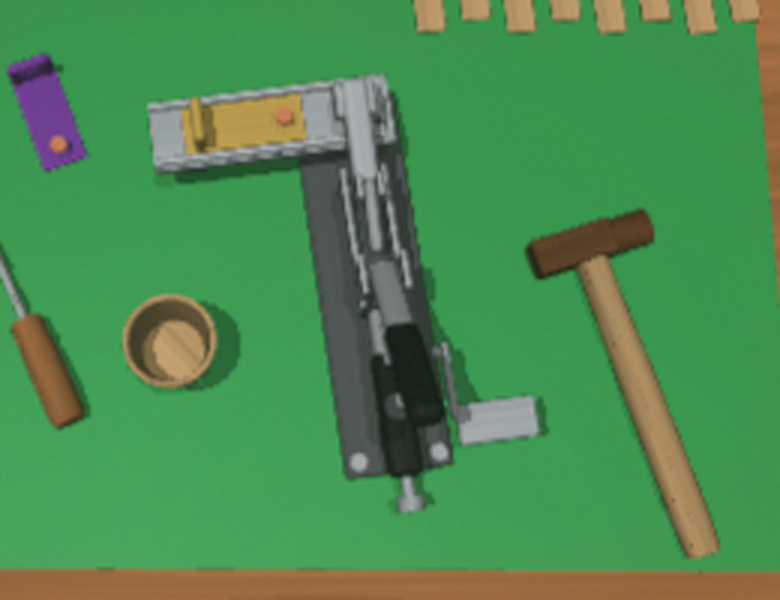

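The side picture shows the pliers with the amber (brass) clasp in the guide at about side px (311,213), rivet at (321,220). The purple and green ones are decoys. In the top view, the guide mouth is at (241,176), the rivet at (285,169) and the lever tab at (357,270).

```bash
cat > h.py <<'E'
import numpy as np, json
from scipy.optimize import least_squares
from scipy.spatial.transform import Rotation as R
CAM={"side":(517.4866,282.361,204.499,-0.16328,[[0.8866,-0.3282,0.3259,0.169],[-0.4623,-0.6104,0.6432,-0.799],[-0.0122,-0.7209,-0.6929,1.0036]]),
"top":(450.2367,279.768,207.93,-0.005875,[[0.0034,-0.9711,0.2385,0.3714],[-1.0,-0.0045,-0.0044,-0.0001],[0.0054,-0.2385,-0.9711,0.9522]])}
def proj(n,p):
    f,cx,cy,k,M=CAM[n]; M=np.array(M); c=M[:,:3].T@(np.asarray(p)-M[:,3]); s=c[:2]/c[2]; s=s*(1+k*s@s)
    return np.array([cx+f*s[0],cy+f*s[1]])
def world(T,p):
    x,y,a=T; c,s=np.cos(a),np.sin(a); p=np.asarray(p,float)
    return np.array([x+c*p[0]-s*p[1],y+s*p[0]+c*p[1],p[2]])
def pad(s,l=.105,h=.008): return np.array([-.067-l*np.cos(s)+h*np.sin(s),0,.092+l*np.sin(s)+h*np.cos(s)])
def go(T,tip):  # rows needed from the current tool pose to put fingertips at pliers-frame point tip, tool y along pliers x
    from rig import robot
    o=robot.get_obs(); Rm=R.from_quat(o["tool_rot"]).as_matrix(); g=world(T,tip)+[0,0,.008]
    d=g-o["position"]; yh=np.arctan2(Rm[1,1],Rm[0,1])
    ang=[(T[2]+k-yh+np.pi)%(2*np.pi)-np.pi for k in(0,np.pi)]
    print("t",round(o["time"],2),"shift/0.3",np.round(Rm.T@d/.3,4),"turn frac (tool z)",np.round(-np.array(ang)/2/np.pi,4),"F",np.round(o["ft_force"],2),"q",np.round(o["q"],2))
E
cat > fit.py <<'E'
from h import *
t=lambda x,y:np.array([190+x/3,130+y/3]); s=lambda x,y:np.array([180+x/2.85,140+y/2.85])
obs=[("top",t(500,420),(-.169,-.064,.078)),("side",s(262,412),(-.169,-.064,.078)),
("top",t(153,137),(.06,.141,.054)),("top",t(415,372),pad(.75,.1025,0)),("side",s(241,275),pad(.75,.1025,0)),
("top",t(285,116),"r"),("side",s(403,227),"r"),("top",t(196,122),"l"),("side",s(362,184),"l")]
def res(v):
    r=[]
    for n,u,p in obs:
        if p=="r": p=(.06,v[3],.061)
        if p=="l": p=(.06,v[3]+.06,.066)
        r+=list(proj(n,world(v[:3],p))-u)
    return np.array(r)
f=least_squares(res,[.5,0,.1,.04],loss="soft_l1"); print(np.round(f.x,4)); print(np.round(f.fun.reshape(-1,2),1))
T=f.x[:3]; d=f.x[3]
print("loop back world",world(T,(.06,d+.064,.06)),"pad",world(T,pad(.75)),"tab",world(T,(-.169,-.064,.078)))
go(T,(.06,d+.064+.03,.13))
E
python3 fit.py
```

```text
Traceback (most recent call last):
  File "fit.py", line 13, in <module>
    f=least_squares(res,[.5,0,.1,.04],loss="soft_l1"); print(np.round(f.x,4)); print(np.round(f.fun.reshape(-1,2),1))
  File "fit.py", line 9, in res
    if p=="r": p=(.06,v[3],.061)
       ^^^^^^
ValueError: The truth value of an array with more than one element is ambiguous. Use a.any() or a.all()
```

```bash
sed -i 's/p=="r"/isinstance(p,str) and p=="r"/; s/p=="l"/isinstance(p,str) and p=="l"/' fit.py; python3 fit.py
```

```text
[ 0.6226 -0.0701  0.1365  0.0469]
[[ 1.6 -0.4]
 [-0.5 -0.2]
 [-0.3 -0.8]
 [-0.2  0.2]
 [-0.5  0.1]
 [ 0.3 -0.5]
 [-0.6 -1.5]
 [ 1.3  0.3]
 [-0.3 -0.9]]
loop back world [0.66692429 0.04797914 0.06      ] pad [ 0.48548142 -0.08888627  0.16942558] tab [ 0.4638463  -0.15645742  0.078     ]
t 0.8 shift/0.3 [-2.0856 -1.3091  0.3086] turn frac (tool z) [ 0.1903 -0.3097] F [ 0.15 -0.8  -0.18] q [ 1.15  0.53  1.43 -0.    1.18 -0.18]
```

```bash
python3 -m handwheel '[[-1,-0.65,0,0.19],[-1,-0.65,0,0.19],[-1,-0.65,0,0.19],[-1,-0.65,0,0.19],[-1,-0.65,0,0.19],[-1,-0.65,0,0.19],[-1,-0.65,0,0.19],[-1,-0.65,0,0.19],[-1,-0.65,0,0.19],[-1,-0.65,0,0.19],[-1,-0.65,0,0.19],[-1,-0.65,0,0.19]]' 0 20
python3 - <<'E'
from h import *
go((.6226,-.0701,.1365),(.06,.0469+.064+.03,.13))
E
```

```text
time: 1.8
position: [0.3932, 0.3466, 0.2306]
tool_rot: [0.656, 0.755, -0.0, -0.0]
ft_force: [-0.4, -0.3, 0.5]
grip_width: 0.0149
grip_force: 0.0
t 1.8 shift/0.3 [-1.0126  0.7658  0.3082] turn frac (tool z) [ 4.000e-04 -4.996e-01] F [-0.38 -0.31  0.54] q [0.51 0.39 1.68 0.   1.07 0.37]
```

```bash
python3 -m handwheel '[[-1,0.766,0,0],[-1,0.766,0,0],[-1,0.766,0,0],[-1,0.766,0,0],[-1,0.766,0,0],[-1,0.766,0,0],[-1,0.766,0,0],[-1,0.766,0,0],[-1,0.766,0,0],[-1,0.766,0.3,0],[-1,0.766,0.3,0],[-1,0.766,0.3,0],[-1,0.766,0.3,0]]'
python3 - <<'E'
from h import *
from rig import vision
import cv2
go((.6226,-.0701,.1365),(.06,.0469+.064+.03,.13))
c=vision.camera("side"); cv2.imwrite("pics/s1.png",cv2.resize(c["frame"][140:320,220:420,::-1],None,fx=3,fy=3,interpolation=cv2.INTER_CUBIC))
E
```

```text
time: 2.88
position: [0.6588, 0.0826, 0.1367]
tool_rot: [0.656, 0.755, -0.003, -0.004]
ft_force: [0.8, 0.0, 0.8]
grip_width: 0.0006
grip_force: 0.0
t 2.88 shift/0.3 [-0.0182  0.0111 -0.0043] turn frac (tool z) [ 0.0007 -0.4993] F [0.78 0.02 0.85] q [-0.04  0.69  1.4   0.    1.06 -0.18]
```

View pics/s1.png

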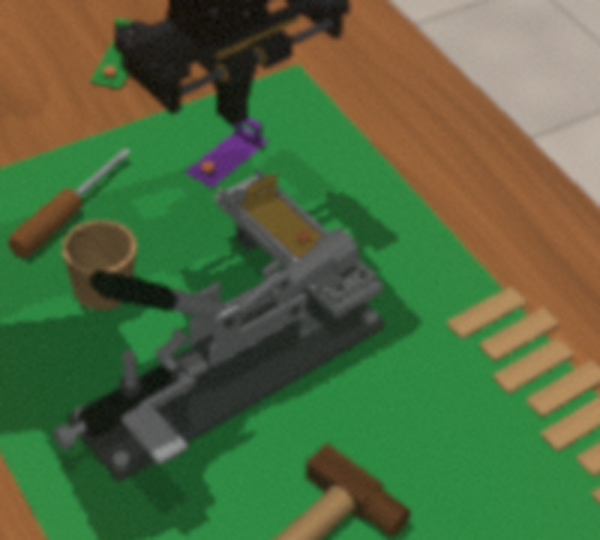

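```bash
python3 -m handwheel '[[-0.0126,0,0.1,0],[-0.0126,0,0.2,0],[-0.0126,0,0.235,0],[-0.0126,0,0.235,0],[-0.0126,0,0.235,0],[-0.0126,0,0.235,0]]'
python3 - <<'E'
from h import *
go((.6226,-.0701,.1365),(.06,.0469+.064+.0095,.062))
E
```

```text
time: 3.43
position: [0.6645, 0.0781, 0.0729]
tool_rot: [0.656, 0.755, 0.002, 0.002]
ft_force: [-0.3, -0.4, 0.8]
grip_width: 0.0001
grip_force: 0.0
t 3.43 shift/0.3 [-0.069  -0.0059  0.0096] turn frac (tool z) [ 4.000e-04 -4.996e-01] F [-0.28 -0.39  0.84] q [-0.05  0.77  1.43  0.    0.93 -0.19]
```

```bash
python3 -m handwheel '[[-0.02,0,0.006,0],[-0.04,0,0.006,0],[-0.055,0,0.006,0],[-0.06,0,0.006,0],[-0.065,0,0.006,0],[-0.07,0,0.006,0],[-0.075,0,0.006,0],[-0.08,0,0.006,0],[-0.087,0,0.006,0],[-0.094,0,0.006,0],[-0.1,0,0.006,0],[-0.107,0,0.006,0],[-0.114,0,0.006,0],[-0.121,0,0.006,0],[-0.128,0,0.006,0],[-0.135,0,0.006,0],[-0.142,0,0.006,0],[-0.149,0,0.006,0],[-0.156,0,0.006,0]]'
python3 - <<'E'
from h import *
go((.6226,-.0701,.1365),(.06,.0469+.064+.0095,.062))
E
```

```text
time: 5.02
position: [0.669, 0.031, 0.0682]
tool_rot: [0.657, 0.754, -0.0, -0.0]
ft_force: [-0.6, 2.5, 1.6]
grip_width: 0.0004
grip_force: 1.0
t 5.02 shift/0.3 [ 0.0885  0.0009 -0.006 ] turn frac (tool z) [ 3.000e-04 -4.997e-01] F [-0.57  2.51  1.56] q [-0.12  0.78  1.43 -0.    0.93 -0.26]
```

```bash
python3 -m handwheel '[[-0.004,0,0,0],[-0.008,0,0,0],[-0.012,0,0,0],[-0.016,0,0,0],[-0.02,0,0,0],[-0.024,0,0,0],[-0.028,0,0,0],[-0.031,0,0,0],[-0.034,0,0,0],[-0.037,0,0,0],[-0.04,0,0,0]]' ; python3 -m handwheel '[[-0.002,0,0,0],[-0.004,0,0,0],[-0.006,0,0,0],[-0.008,0,0,0],[-0.01,0,0,0],[-0.01,0,0,0]]'
python3 - <<'E'
from h import *
go((.6226,-.0701,.1365),(.06,.064+.0095,.062))
E
```

```text
time: 5.93
position: [0.6707, 0.0193, 0.0682]
tool_rot: [0.657, 0.754, -0.0, -0.0]
ft_force: [0.2, 1.5, 0.7]
grip_width: 0.0003
grip_force: 0.9
time: 6.43
position: [0.6711, 0.0162, 0.0682]
tool_rot: [0.657, 0.754, -0.0, 0.0]
ft_force: [-0.5, 1.9, 1.4]
grip_width: 0.0004
grip_force: 0.7
t 6.43 shift/0.3 [-0.0181  0.0006 -0.0059] turn frac (tool z) [ 3.000e-04 -4.997e-01] F [-0.45  1.9   1.37] q [-0.14  0.78  1.42 -0.    0.93 -0.28]
```

```bash
python3 -m handwheel '[[-0.001,0,0,0],[-0.002,0,0,0],[-0.003,0,0,0],[-0.003,0,0,0]]' | egrep 'pos|ft'; python3 -m handwheel '[[-0.001,0,0,0],[-0.002,0,0,0],[-0.003,0,0,0],[-0.003,0,0,0]]'| egrep 'pos|ft'
```

```text
position: [0.6712, 0.0156, 0.0682]
ft_force: [0.4, 2.2, 1.3]
position: [0.6712, 0.0154, 0.0683]
ft_force: [0.2, 4.8, 1.2]
```

```bash
python3 -m handwheel '[[-0.001,0,0,0],[-0.002,0,0,0],[-0.003,0,0,0],[-0.003,0,0,0]]' | egrep 'pos|ft'
```

```text
position: [0.6712, 0.0153, 0.0683]
ft_force: [-0.8, 7.0, 1.4]
```

```bash
python3 -m handwheel '[[-0.001,0,0,0],[-0.002,0,0,0],[-0.003,0,0,0],[-0.004,0,0,0],[-0.004,0,0,0],[-0.004,0,0,0],[-0.004,0,0,0]]' | egrep 'pos|ft'
python3 - <<'E'
from h import *
from rig import vision
import cv2
for n in("top","side"):
  c=vision.camera(n)
  if n=="top": cv2.imwrite("pics/t2.png",cv2.resize(c["frame"][130:260,220:360,::-1],None,fx=4,fy=4,interpolation=cv2.INTER_CUBIC))
  for d in vision.outline_of(n,"clasp"):
    print(n,np.round(d["point"]),round(d["conf"],2))
go((.6226,-.0701,.1365),(.06,.064+.0095,.062))
E
```

```text
position: [0.6712, 0.0152, 0.0683]
ft_force: [-0.4, 9.3, 2.9]
side [220. 318.] 0.57
side [156. 257.] 0.54
t 8.22 shift/0.3 [-0.0147  0.0008 -0.0058] turn frac (tool z) [ 2.000e-04 -4.998e-01] F [-0.72  9.79  2.88] q [-0.15  0.78  1.42  0.    0.94 -0.29]
```

View pics/t2.png

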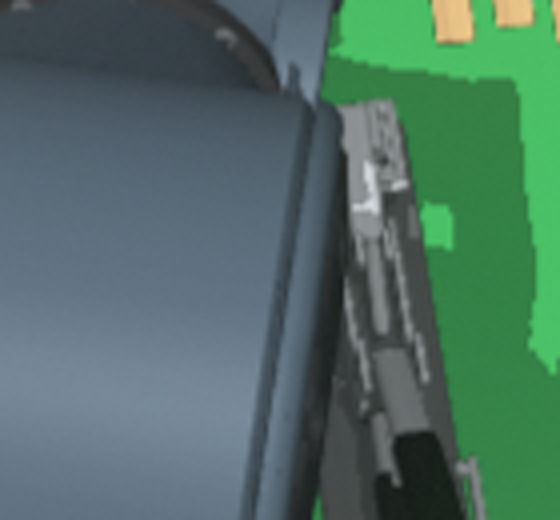

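Arm hides the clasp in the top view, but the force rose stiffly at a fixed position, so the clasp is against its stop with about 10 N. Backing off, then going above the grip.

```bash
python3 -m handwheel '[[0.02,0,0,0],[0.06,0,0,0],[0.1,0,0,0],[0.1,0,-0.1,0],[0.1,0,-0.2,0],[0.1,0,-0.3,0],[0.1,0,-0.4,0],[0.1,0,-0.48,0],[0.1,0,-0.48,0],[0.1,0,-0.48,0]]' | egrep 'pos|ft'
python3 - <<'E'
from h import *
T=(.6226,-.0701,.1365); p=pad(.75); print(p)
go(T,(p[0]+.015,0,.21))
E
```

```text
position: [0.6684, 0.0425, 0.2141]
ft_force: [-0.4, -0.2, -0.4]
[-0.13837422  0.          0.16942558]
t 9.05 shift/0.3 [-0.3498 -0.6142 -0.0147] turn frac (tool z) [ 4.000e-04 -4.996e-01] F [-0.45 -0.17 -0.4 ] q [-0.1   0.6   1.33 -0.    1.2  -0.24]
```

```bash
python3 -m handwheel '[[-0.35,-0.614,-0.015,0],[-0.35,-0.614,-0.015,0],[-0.35,-0.614,-0.015,0],[-0.35,-0.614,-0.015,0],[-0.35,-0.614,-0.015,0],[-0.35,-0.614,-0.015,0],[-0.35,-0.614,-0.015,0],[-0.35,-0.614,-0.015,0],[-0.35,-0.614,-0.015,0]]' | egrep 'pos|ft'
python3 - <<'E'
from h import *
from rig import vision
import cv2
T=(.6226,-.0701,.1365); p=pad(.75)
go(T,(p[0]+.015,0,.17))
t=vision.camera("top")["frame"][130:290,220:420,::-1]
s=vision.camera("side")["frame"][130:290,220:420,::-1]
cv2.imwrite("pics/m3.png",cv2.resize(np.hstack([t,s]),None,fx=2,fy=2,interpolation=cv2.INTER_CUBIC))
E
```

```text
position: [0.5005, -0.0867, 0.2162]
ft_force: [1.3, -0.2, -0.4]
t 9.8 shift/0.3 [-0.0008 -0.0005  0.1273] turn frac (tool z) [ 4.000e-04 -4.996e-01] F [ 1.3  -0.21 -0.4 ] q [-0.39  0.39  1.74  0.    1.01 -0.53]
```

View pics/m3.png

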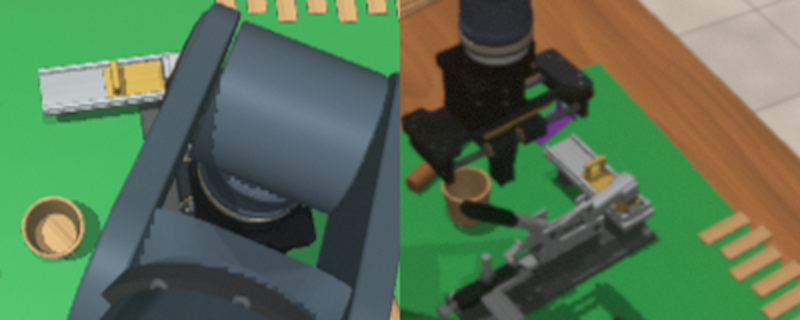

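The clasp stays home: its loop is at top full px (277,169), having moved about 45 mm, and the fingers hang above the grip. Now the descent to contact.

```bash
python3 -m handwheel '[[0,0,0.04,0],[0,0,0.08,0],[0,0,0.1,0],[0,0,0.108,0],[0,0,0.112,0],[0,0,0.116,0],[0,0,0.12,0],[0,0,0.124,0],[0,0,0.124,0]]' | egrep 'pos|ft'; python3 -m handwheel '[[0,0,0.003,0],[0,0,0.006,0],[0,0,0.006,0]]' | egrep 'pos|ft'
```

```text
position: [0.4997, -0.0872, 0.1797]
ft_force: [0.0, 0.0, -0.7]
position: [0.4995, -0.0872, 0.1777]
ft_force: [-0.5, -0.3, 0.2]
```

```bash
python3 -m handwheel '[[0,-0.004,0.004,0],[0,-0.008,0.008,0],[0,-0.012,0.012,0],[0,-0.016,0.016,0],[0,-0.02,0.02,0],[0,-0.024,0.024,0],[0,-0.028,0.028,0],[0,-0.032,0.033,0],[0,-0.036,0.038,0]]' | egrep 'pos|ft'
```

```text
position: [0.4893, -0.0887, 0.167]
ft_force: [-0.3, 1.0, 7.0]
```

```bash
python3 -m handwheel '[[0,-0.004,0.006,0],[0,-0.008,0.012,0],[0,-0.012,0.018,0],[0,-0.016,0.024,0],[0,-0.019,0.03,0],[0,-0.022,0.034,0],[0,-0.026,0.04,0],[0,-0.03,0.046,0],[0,-0.034,0.053,0],[0,-0.038,0.059,0]]' | egrep 'pos|ft'
```

```text
position: [0.4777, -0.0904, 0.1498]
ft_force: [-1.4, 0.8, 12.3]
```

```bash
python3 -m handwheel '[[0,-0.003,0.006,0],[0,-0.006,0.012,0],[0,-0.009,0.018,0],[0,-0.012,0.024,0],[0,-0.014,0.03,0],[0,-0.016,0.036,0],[0,-0.018,0.042,0]]' | egrep 'pos|ft'; python3 -m handwheel '[[0,-0.001,0.004,0],[0,-0.002,0.008,0],[0,-0.004,0.012,0],[0,-0.006,0.016,0],[0,-0.007,0.02,0]]' | egrep 'pos|ft'
python3 - <<'E'
from h import *
go((.6226,-.0701,.1365),pad(.14)+[.015,0,0])
E
```

```text
position: [0.4713, -0.0911, 0.1366]
ft_force: [-3.5, -0.5, 8.1]
position: [0.4696, -0.0913, 0.13]
ft_force: [-1.1, -1.1, 2.4]
t 13.48 shift/0.3 [ 0.0005 -0.0012  0.0246] turn frac (tool z) [ 3.000e-04 -4.997e-01] F [-1.08 -1.13  2.44] q [-0.43  0.5   1.89 -0.    0.76 -0.56]
```

```bash
python3 -m handwheel '[[0,0,0.003,0],[0,-0.001,0.006,0],[0,-0.001,0.009,0],[0,-0.001,0.012,0],[0,-0.001,0.012,0]]' | egrep 'pos|ft'; python3 -m handwheel '[[0,0,0.003,0],[0,0,0.006,0],[0,0,0.006,0]]' | egrep 'pos|ft'
```

```text
position: [0.4699, -0.0912, 0.1261]
ft_force: [-0.1, 0.3, -0.9]
position: [0.4698, -0.0912, 0.1245]
ft_force: [-0.2, -0.0, 0.7]
```

Snapped over centre; the fingers are free. Feeling for the stop.

```bash
for i in 1; do python3 -m handwheel '[[0,0,0.003,0],[0,0,0.006,0],[0,0,0.006,0]]' | egrep 'pos|ft'; python3 -m handwheel '[[0,0,0.003,0],[0,0,0.006,0],[0,0,0.006,0]]' | egrep 'pos|ft'; done
```

```text
position: [0.4698, -0.0912, 0.1227]
ft_force: [-0.9, -0.1, -0.2]
position: [0.4699, -0.0913, 0.1212]
ft_force: [0.1, 0.6, 2.1]
```

```bash
python3 -m handwheel '[[0,0,0.002,0],[0,0,0.004,0],[0,0,0.004,0]]' | egrep 'pos|ft'
```

```text
position: [0.4698, -0.0913, 0.1207]
ft_force: [-0.9, 1.1, 9.3]
```

```bash
python3 -m handwheel '[[0,0,0.001,0],[0,0,0.002,0],[0,0,0.002,0]]' | egrep 'pos|ft'; python3 -m handwheel '[[0,0,0.001,0],[0,0,0.001,0]]' | egrep 'pos|ft'
```

```text
position: [0.4699, -0.0913, 0.1206]
ft_force: [-2.7, 0.7, 13.0]
position: [0.4699, -0.0913, 0.1205]
ft_force: [-3.2, 0.3, 14.7]
```

```bash
python3 -m handwheel '[[0,0,0.001,0],[0,0,0.001,0],[0,0,0.001,0]]' | egrep 'pos|ft'; python3 -m handwheel '[[0,0,-0.006,0],[0,0,-0.03,0],[0,0,-0.1,0],[0,0,-0.2,0],[0,0,-0.2,0],[0,0,-0.2,0],[0,0,-0.2,0],[0,0,-0.2,0],[0,0,-0.2,0]]' | egrep 'time|pos|ft'
python3 - <<'E'
from h import *
from rig import vision
import cv2
go((.6226,-.0701,.1365),(-.177,-.075,.11))
s=vision.camera("side")["frame"][130:330,200:420,::-1]
cv2.imwrite("pics/s4.png",cv2.resize(s,None,fx=2.7,fy=2.7,interpolation=cv2.INTER_CUBIC))
E
```

```text
position: [0.4698, -0.0913, 0.1205]
ft_force: [-2.9, 0.9, 17.6]
time: 16.32
position: [0.4691, -0.091, 0.1776]
ft_force: [-0.5, -0.4, -0.4]
t 16.32 shift/0.3 [-0.2509 -0.0735  0.1986] turn frac (tool z) [ 3.000e-04 -4.997e-01] F [-0.52 -0.36 -0.4 ] q [-0.43  0.41  1.85 -0.    0.88 -0.56]
```

View pics/s4.png

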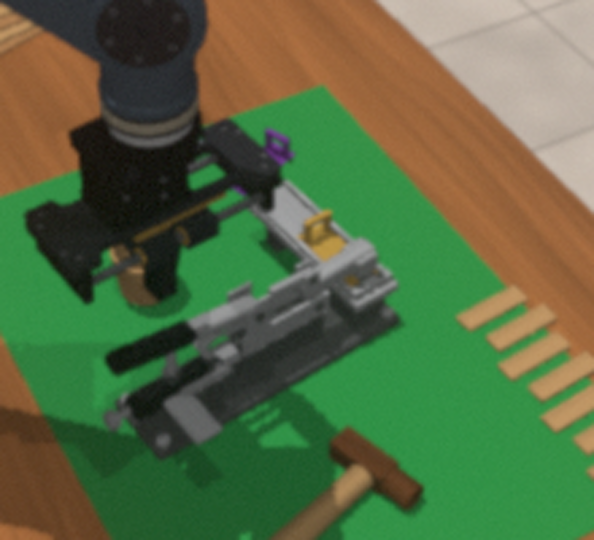

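```bash
python3 -m handwheel '[[-0.13,-0.04,0,0],[-0.251,-0.074,0,0],[-0.251,-0.074,0,0],[-0.251,-0.074,0.1,0],[-0.251,-0.074,0.199,0],[-0.251,-0.074,0.26,0],[-0.251,-0.074,0.28,0],[-0.251,-0.074,0.285,0],[-0.251,-0.074,0.285,0]]' | egrep 'time|pos|ft'
python3 - <<'E'
from h import *
go((.6226,-.0701,.1365),(-.177,-.075,.078))
E
```

```text
time: 17.12
position: [0.4583, -0.1688, 0.0929]
ft_force: [-0.1, -0.7, 0.6]
t 17.12 shift/0.3 [ 0.0012 -0.0026  0.0231] turn frac (tool z) [ 3.000e-04 -4.997e-01] F [-0.07 -0.72  0.58] q [-0.58  0.58  1.89  0.    0.68 -0.72]
```

```bash
python3 -m handwheel '[[0,0,0.01,0],[0,0,0.02,0],[0,0,0.027,0],[0,0,0.033,0],[0,0,0.04,0],[0,0,0.046,0],[0,0,0.053,0],[0,0,0.056,0],[0,0,0.056,0]]' | egrep 'time|pos|ft'; python3 -m handwheel '[[0,0,0.003,0],[0,0,0.006,0],[0,0,0.009,0],[0,0,0.009,0]]' | egrep 'pos|ft'; python3 -m handwheel '[[0,0,0.003,0],[0,0,0.006,0],[0,0,0.006,0]]' | egrep 'pos|ft'
```

```text
time: 17.87
position: [0.4584, -0.169, 0.0762]
ft_force: [-0.5, -0.5, 0.9]
position: [0.4586, -0.169, 0.0738]
ft_force: [1.1, 1.0, 3.6]
position: [0.4586, -0.1691, 0.0719]
ft_force: [1.7, 0.8, 3.6]
```

```bash
python3 -m handwheel '[[0,0,0.003,0],[0,0,0.006,0],[0,0,0.006,0]]' | egrep 'pos|ft'; python3 -m handwheel '[[0,0,0.003,0],[0,0,0.006,0],[0,0,0.006,0]]' | egrep 'pos|ft';python3 -m handwheel '[[0,0,0.003,0],[0,0,0.003,0]]' | egrep 'pos|ft'
```

```text
position: [0.4579, -0.1689, 0.0698]
ft_force: [0.0, -0.3, 2.1]
position: [0.4578, -0.1688, 0.0679]
ft_force: [0.6, 0.2, 2.3]
position: [0.4578, -0.1687, 0.0671]
ft_force: [1.3, 0.2, 1.7]
```

Run:
```python
from h import *
from rig import vision
import cv2
f=vision.camera("side")["frame"][130:330,200:420,::-1]
cv2.imwrite("pics/s5.png",cv2.resize(f,None,fx=2.7,fy=2.7,interpolation=cv2.INTER_CUBIC))
```

```text
(no output)
```

View pics/s5.png

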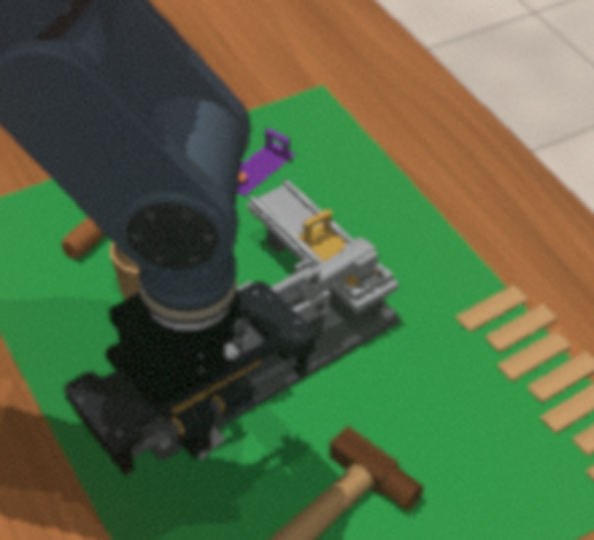

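```bash
python3 -m handwheel '[[0,0,0.003,0],[0,0,0.006,0],[0,0,0.006,0]]' | egrep 'pos|ft'; python3 -m handwheel '[[0,0,0.003,0],[0,0,0.003,0]]' | egrep 'pos|ft'
python3 - <<'E'
from h import *
from rig import vision
import cv2
for n in("top","side"):
  vision.camera(n); print(n,[(np.round(d["point"]),d["conf"],int(d["mask"].sum())) for d in vision.outline_of(n,"handle")])
T=(.6226,-.0701,.1365)
for s in (.13,.25,.45,.75): print(s,proj("top",world(T,pad(s,.1025,0))),proj("side",world(T,pad(s,.1025,0))),proj("side",world(T,pad(s,.04,0))))
E
```

```text
position: [0.4579, -0.1687, 0.0653]
ft_force: [0.5, -0.8, 2.0]
position: [0.458, -0.1688, 0.0644]
ft_force: [0.0, 0.3, 1.7]
top []
side [(array([241., 313.]), 0.34, 2323)]
0.13 [327.11648345 272.39189807] [255.27920829 258.62541   ] [277.74398777 248.90648294]
0.25 [327.62147078 270.49059043] [255.8747699  254.69804118] [278.02640899 247.3925908 ]
0.45 [328.16444641 265.53188252] [258.08356521 247.67589643] [278.93831106 244.7191644 ]
0.75 [328.19012735 254.1625445 ] [264.09443002 236.64562316] [281.26561587 240.57627101]
```

```bash
python3 -m handwheel '[[0,0,-0.02,0],[0,0,-0.05,0],[0,0,-0.08,0],[0,0,-0.1,0],[0,0,-0.1,0]]' | egrep 'pos|ft';  python3 -m handwheel '[[-0.2,0,0,0],[-0.4,0,0,0],[-0.4,0,-0.2,0],[-0.4,0,-0.4,0],[-0.4,0,-0.5,0],[-0.4,0,-0.5,0],[-0.4,0,-0.5,0],[-0.4,0,-0.5,0]]' | egrep 'time|pos|ft'
python3 - <<'E'
from h import *
from rig import vision
import cv2
t=vision.camera("top")["frame"][130:290,220:420,::-1]
s=vision.camera("side")["frame"][130:290,220:420,::-1]
cv2.imwrite("pics/m6.png",cv2.resize(np.hstack([t,s]),None,fx=2,fy=2,interpolation=cv2.INTER_CUBIC))
E
```

```text
position: [0.4593, -0.1695, 0.0964]
ft_force: [0.5, -0.2, 0.7]
time: 20.87
position: [0.4757, -0.2888, 0.247]
ft_force: [-0.4, -1.4, 0.4]
```

View pics/m6.png

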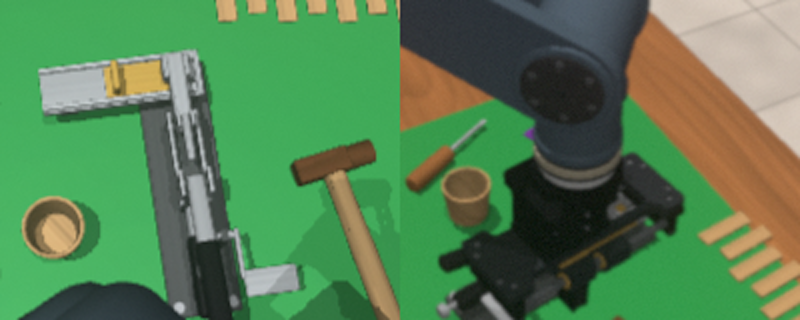

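Run:
```python
from h import *
from rig import vision
import cv2
c=vision.camera("top")["frame"]
for l in("handle","handle_pad","lever_tab"):
  for d in vision.outline_of("top",l): 
    r,cc=np.where(d["mask"]); print(l,np.round(d["point"],1),round(d["conf"],2),r.min(),r.max(),cc.min(),cc.max())
T=(.6226,-.0701,.1365)
for s in (.13,.2,.4,.75): print(s,[np.round(proj("top",world(T,pad(s,l,.008))),1) for l in(.145,.06,0)])
# dark grip pixels: columns range per row
for r in range(236,296,3): print(r,"".join("#" if c[r,k].max()<45 else "." for k in range(300,350)))
```

```text
handle [257.3 322.8] 0.76 187 294 311 335
handle_pad [256.8 322.9] 0.87 187 294 311 336
lever_tab [266.2 351.1] 0.58 245 277 335 369
0.13 [array([331.5, 294.1]), array([323.7, 249.5]), array([318.5, 219.9])]
0.2 [array([331.9, 292.6]), array([323.8, 248.5]), array([318.4, 219.6])]
0.4 [array([332.8, 285.9]), array([323.9, 245. ]), array([318.3, 218.9])]
0.75 [array([332.9, 266.4]), array([323.7, 236.2]), array([318. , 217.9])]
236 ..................................................
239 ..................................................
242 ..................................................
245 ..................................................
248 ..................................................
251 ..............##......#########...................
254 ...............###############....................
257 ...............###############....................
260 ................###############...................
263 ................##..###########...................
266 ................##...###########..................
269 .................##.#############.................
272 .................################.................
275 .................###.#############................
278 ..................###.############................
281 ...................################...............
284 ...................###.#############..............
287 .................#.#################..............
290 ....................#....###########..............
293 .........................#######..................
```

Dark grip pixels span rows 250–294, so the handle is still locked: the fingertips must have slipped off the tab's end. Pressing again nearer the hinge.

```bash
python3 -m handwheel '[[0.4,0.04,0,0],[0.4,0.04,0,0],[0.4,0.04,0,0],[0.4,0.04,0.2,0],[0.4,0.04,0.4,0],[0.4,0.04,0.5,0],[0.4,0.04,0.53,0],[0.4,0.04,0.535,0],[0.4,0.04,0.535,0],[0.4,0.04,0.535,0]]' | egrep 'time|pos|ft'
python3 - <<'E'
from h import *
go((.6226,-.0701,.1365),(-.165,-.075,.078))
E
```

```text
time: 22.0
position: [0.4704, -0.1674, 0.0848]
ft_force: [-0.5, -0.0, 1.4]
t 22.0 shift/0.3 [ 0.0022 -0.0034 -0.004 ] turn frac (tool z) [ 3.000e-04 -4.997e-01] F [-0.49 -0.03  1.45] q [-0.57  0.6   1.87  0.    0.67 -0.7 ]
```

```bash
python3 -m handwheel '[[0,-0.001,0.006,0],[0,-0.001,0.012,0],[0,-0.001,0.018,0],[0,-0.001,0.023,0],[0,-0.001,0.023,0]]' | egrep 'pos|ft'; python3 -m handwheel '[[0,0,0.004,0],[0,0,0.007,0],[0,0,0.007,0]]' | egrep 'pos|ft'; python3 -m handwheel '[[0,0,0.004,0],[0,0,0.007,0],[0,0,0.007,0]]' | egrep 'pos|ft'
```

```text
position: [0.4706, -0.1679, 0.0779]
ft_force: [0.7, -0.8, 0.7]
position: [0.47, -0.1675, 0.0751]
ft_force: [0.4, -1.0, 1.1]
position: [0.4697, -0.1673, 0.0728]
ft_force: [0.0, 0.4, 0.9]
```

```bash
python3 -m handwheel '[[0,0,0.004,0],[0,0,0.007,0],[0,0,0.007,0]]' | egrep 'pos|ft'; python3 -m handwheel '[[0,0,0.004,0],[0,0,0.007,0],[0,0,0.007,0]]' | egrep 'pos|ft'; python3 -m handwheel '[[0,0,0.003,0],[0,0,0.003,0]]' | egrep 'pos|ft'
```

```text
position: [0.4697, -0.1672, 0.0707]
ft_force: [-0.2, -0.5, 1.4]
position: [0.4697, -0.1672, 0.0687]
ft_force: [-0.0, -0.4, 1.8]
position: [0.4697, -0.1672, 0.0678]
ft_force: [0.5, -0.1, 1.4]
```

Run:
```python
from h import *
from rig import vision
import cv2
s=vision.camera("side")["frame"][225:325,210:340,::-1]
cv2.imwrite("pics/s7.png",cv2.resize(cv2.convertScaleAbs(s,alpha=1.8),None,fx=6,fy=6,interpolation=cv2.INTER_CUBIC))
T=(.6226,-.0701,.1365)
for p in [(-.156,-.038,.078),(-.182,-.038,.078),(-.156,-.09,.078),(-.182,-.09,.078)]: print(np.round((proj("side",world(T,p))-[210,225])*6))
go(T,(-.165,-.075,.06))
print((proj("side",world(T,(-.165,-.075,.06)))-[210,225])*6)
```

```text
[358. 296.]
[301. 327.]
[438. 385.]
[380. 419.]
t 23.63 shift/0.3 [ 0.0015 -0.0011 -0.0004] turn frac (tool z) [ 3.000e-04 -4.997e-01] F [-0.05  0.04 -0.46] q [-0.57  0.63  1.88 -0.    0.63 -0.7 ]
[395.62169648 399.4129564 ]
```

View pics/s7.png

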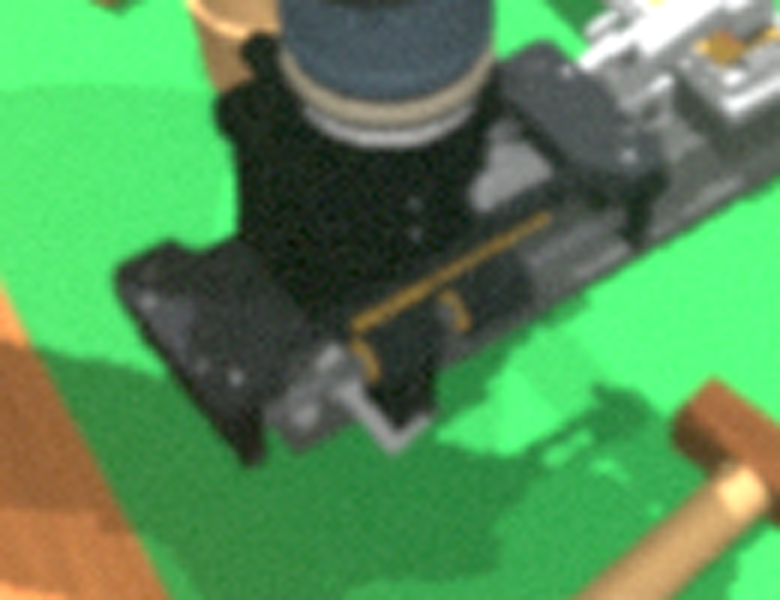

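The side view shows the tab pressed down under the fingers, with its corner at (400,450). The grip's end now sits high, at crop (250,50), which is full px (251,233), so the handle has sprung open. Letting up and retreating to verify.

```bash
python3 -m handwheel '[[0,0,-0.02,0],[0,0,-0.05,0],[0,0,-0.08,0],[0,0,-0.1,0],[0,0,-0.1,0]]' | egrep 'pos|ft';  python3 -m handwheel '[[-0.2,0,0,0],[-0.5,0,0,0],[-0.7,0,-0.2,0],[-0.7,0,-0.4,0],[-0.7,0,-0.5,0],[-0.7,0,-0.5,0],[-0.7,0,-0.5,0],[-0.7,0,-0.5,0],[-0.7,0,-0.5,0],[-0.7,0,-0.5,0],[-0.7,0,-0.5,0],[-0.7,0,-0.5,0]]' | egrep 'time|pos|ft'
python3 - <<'E'
from h import *
from rig import vision
import cv2
t=vision.camera("top")["frame"]; s=vision.camera("side")["frame"]
cv2.imwrite("pics/m8.png",cv2.resize(np.hstack([t[130:310,220:380,::-1],s[130:310,220:380,::-1]]),None,fx=2.5,fy=2.5,interpolation=cv2.INTER_CUBIC))
T=(.6226,-.0701,.1365)
print([np.round(proj("top",world(T,pad(.75,l,.008)))) for l in (.145,.06)],[np.round((proj("top",world(T,(.06,y,.075)))-[220,130])*2.5) for y in (.06,.065)])
E
```

```text
position: [0.4709, -0.1679, 0.0998]
ft_force: [-0.3, -0.0, -1.2]
time: 25.05
position: [0.4979, -0.3735, 0.246]
ft_force: [0.0, 0.3, 0.3]
[array([333., 266.]), array([324., 236.])] [array([148.,  92.]), array([142.,  93.])]
```

View pics/m8.png

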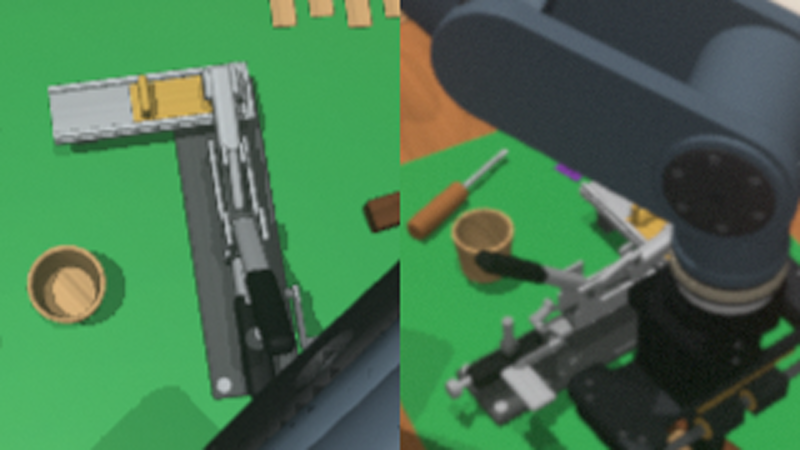

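The pliers are fully open, with the grip at top rows 240–270 as at the start, and the clasp is home. Pot and awl are undisturbed.

```bash
python3 -c "
from rig import job; print(job.hand_in())"
```

```text
the job is handed in; nothing more can be done
None
```

I handed in the job with the clasp seated home at about 10 N, the pliers locked over centre and bearing about 17 N, then released by the lever and fully open. I inferred two steps rather than saw them: the moment the lever threw the handle, because the arm hid it from the cameras, and how far the rivet was driven.

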